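# Let the gauge-block case's lid down without a slam

### The arm

A 6-joint arm with a two-finger parallel gripper is mounted at the origin on the work surface. World frame = base frame: x ahead of the robot, y to its left, z up, the work surface at z = 0. Lengths are in m, angles in rad, forces in N, time in s.
With the tool pointing down it reaches from about 0.425 to 0.925 m from the base axis. Payload 12.5 kg.
Tool frame: the origin (TCP) lies on the centre line of the jaws, within the pads' length; the fingertips stand 8 mm ahead of it and the grasp point (between the pads) lies 11 mm behind it; z points along the fingers, x is the direction in which the jaws open and shut, and the axes are right-handed (so a half turn about z gives the same grasp; the last joint's range is limited). The gripper opens to 85 mm and grips with 20 to 120 N. Pads are 22 mm wide; open, the fingers measure 114 mm over their backs; the gripper's body (76 mm by 85 mm) begins 54 mm behind the grasp point. The pads swing forward as they close: fully open they stand 13 mm farther back than shut.
Start: joints at [1.139, 0.491, 1.559, -0, 1.092, -0.106], TCP at [0.2, 0.592, 0.239] pointing down, gripper open.
Joint ranges: [-3.1, 3.1], [-0.84, 2.19], [0.05, 2.79], [-1.13, 4.28], [0.06, 2.93], [-2.69, 2.69]. Speed limits (rad/s): [2.22, 2.22, 2.79, 3.14, 3.14, 3.14].

### API

Orientations are given as a unit quaternion [x, y, z, w].
In Python, from bench import ctrl, vision, sensors gives the robot as it stands. The module is installed in compiled form; this text tells all that it offers. Calls block until the motion is done:
- ctrl.move_to(position, orientation): joint-space move of the TCP to a pose.
- ctrl.servo_line(position, attitude=None, rate=0.15): straight line of the TCP; attitude=None keeps the orientation; rate is the mean speed in m/s.
- ctrl.move_joints(angles): joint-space move.
- ctrl.move_gripper(opening): finger opening in m; the grip force is fixed at half the most; returns when the fingers have stopped.
- ctrl.hold(seconds).
- ctrl.inverse_kinematics(position, orientation): joint angles nearest the present ones, or None.
- vision.camera(name): name is "scene" or "side" or "wrist"; returns a dict with "img" (480x640x3 uint8, red, green, blue), "camera_matrix" (3x3 intrinsics, pixels), "dist" ([k1, k2, p1, p2, k3] as OpenCV has them; the pictures are not rectified), "T" (4x4, takes a point from camera to world coordinates); the wrist camera has in their place "mount" (4x4, takes a point from camera to tool coordinates, whose origin is the TCP and whose axes are the tool frame's). Camera axes: x right, y down, z forward; pixel columns grow to the right and rows downward; lengths in m; the calibration is good to about 2 mm. A picture is of the moment at which its call begins: read the wrist's pose just before it. There is no depth.
A pose or a line that the arm cannot do raises ctrl.Unreachable and nothing moves.
- ctrl.sign_off(): hands the job in, once; it reports no verdict.
Readings, each from a call of its own:
- sensors.current_time_s(): time.
- sensors.current_joints(): joint angles.
- sensors.current_dq(): joint speeds.
- sensors.current_joint_torque(): joint torques, N m.
- sensors.current_position(): TCP position.
- sensors.current_ee_rot(): TCP orientation.
- sensors.current_force(): force on the tool from outside, world axes, zero at the start.
- sensors.current_wrist_torque(): the same for the moment, N m.
- sensors.current_width(): finger opening in m.
Only numpy, scipy, OpenCV 4.12 (cv2) and the standard library are available. Lean on these libraries where they do the work, as an engineer would, in place of code of your own. Each camera call takes 0.05 s, during which the arm holds its last target.

### The job

The lid of the grey gauge-block case stands open, leaning back to the left. Without gripping it, reach over its top edge and tip it towards shut with the fingertips, catch it from below on a finger while it is still well open, and lower it slowly on the finger, all the way, until it is fully shut, so that it never slams or drops. Do not force the lid, leave everything else on the bench where it lies, and finish clear of the case.

Things in the scene. Friction and masses are not known exactly. Their poses are not given: they have to be found in the camera images.
- lid (a joint): lid angle, rad: 0 shut (level), 1.57 upright, 1.85 leaning back on its stop (rests there at the start). Friction holds it from about 1.48 to 1.66; below that it falls shut by itself, slowed by a damped hinge: 0.2 rad/s at 1.3, 0.6 at 0.9, 1 near shut, some 3 s in all. Falling the last 0.25 rad unsupported is a slam; half that speed or slower is gentle. 3 N at the free edge carries it.
- lid_edge (a point): middle of the lid's free edge, on its inner face (underside when shut); moves with the lid, a flat grey plate 145 mm hinge to free edge, 200 mm wide, 8 mm thick, 0.3 kg. x: from edge to hinge, y along the edge, z out of the outer face. Shut, the edge is 90 mm above the bench, 25 mm proud of the case's front wall with free space below, so a finger can stay under it until shut.
- case_hinge (a point): middle of the lid's hinge axis, at the top of the case's rear wall, 90 mm above the bench; does not move. x: from the case's front to its rear, y along the hinge axis, z up. The case is a grey box fixed to the bench, 120 mm front (turned to the robot's right) to rear, 200 mm along the hinge, 90 mm high, with steel blocks inside up to 65 mm above the bench.
- setup_block: steel setup block 50 x 75 x 25 mm with holes, lying behind the case; origin under its centre; loose, to be left alone
- caliper: caliper 200 mm long lying flat in front of the case, 12 mm high; origin on the bench under its middle; loose, to be left alone
- screwdriver: screwdriver lying beside the case, on the side away from the robot; origin under its middle; loose, to be left alone
- jar: small glass jar, 48 mm wide, 55 mm high, behind the case; origin under its centre; loose, to be left alone
- hammer: hammer lying to the right; origin under its middle; loose, to be left alone
- wrench: wrench lying to the left; origin under its middle; loose, to be left alone

How it is judged:
By the outcome, as a careful person would: the job done as asked, in the order asked, and still so for the second after the job is handed in, with the robot touching nothing.
It also fails if it takes over 48 s, if anything falls off the work surface, if the arm or the gripper's body presses on something with over 40 N, if the wrist force passes 120 N, or if a joint passes its speed limit or range.

## Working session

There is one attempt and no reset: what is moved stays moved. The work goes in short steps, each a Python script; the robot and the scene stay as the last script left them, time stands still between calls to the robot, and variables do not carry over. Pictures are saved under pics/ and viewed, and the job is handed in when it is done.

```bash
mkdir -p pics; python3 - <<'E'
from bench import ctrl, vision, sensors
import cv2,numpy as np
for n in ["scene","side","wrist"]:
    c=vision.camera(n); cv2.imwrite(f"pics/{n}0.png",c["img"][:,:,::-1])
    print(n,np.round(c["camera_matrix"],1).tolist(),c["dist"],np.round(c.get("T",c.get("mount")),4).tolist())
print(sensors.current_time_s(),sensors.current_ee_rot(),sensors.current_width(),sensors.current_force())
E
```

```text
scene [[550.7, 0.0, 318.8], [0.0, 550.7, 230.1], [0.0, 0.0, 1.0]] [-0.16437806  0.          0.          0.          0.        ] [[-0.1081, 0.8013, -0.5884, 1.2793], [0.9941, 0.0897, -0.0606, 0.0888], [0.0042, -0.5915, -0.8063, 1.0776], [0.0, 0.0, 0.0, 1.0]]
side [[539.8, 0.0, 317.8], [0.0, 539.8, 247.1], [0.0, 0.0, 1.0]] [-0.14938285  0.          0.          0.          0.        ] [[0.9152, -0.223, 0.3355, 0.097], [-0.4027, -0.4774, 0.781, -1.0299], [-0.014, -0.8499, -0.5267, 0.7817], [0.0, 0.0, 0.0, 1.0]]
wrist [[391.1, 0.0, 318.0], [0.0, 391.1, 239.1], [0.0, 0.0, 1.0]] [-0.04080561  0.          0.          0.          0.        ] [[1.0, -0.0003, 0.0011, 0.0004], [-0.0, 0.9654, 0.2607, -0.0667], [-0.0011, -0.2607, 0.9654, -0.1336], [0.0, 0.0, 0.0, 1.0]]
0.15 [ 8.12410220e-01  5.83086155e-01 -3.58590986e-04  2.05935301e-04] 0.08533674303297788 [-0.59015178  1.28183948 -0.40763446]
```

View pics/scene0.png

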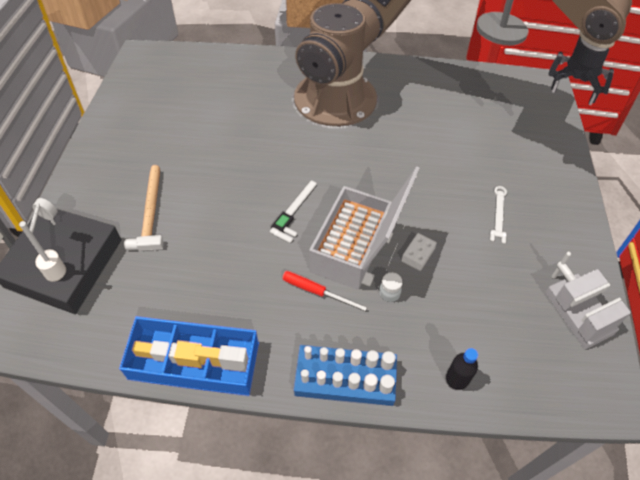

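View pics/side0.png

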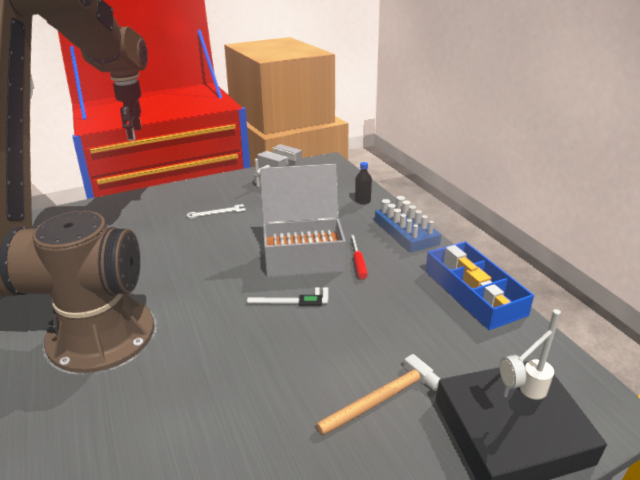

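View pics/wrist0.png

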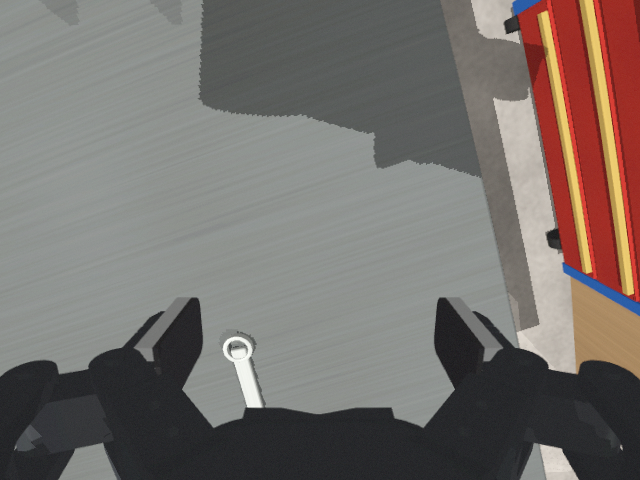

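The scene view shows the case at about px (350,235), with the lid leaning from (380,265) to (415,170). In the side view the lid spans (262–340, 165–225). I'll zoom in for the corners.

```bash
python3 - <<'E'
import cv2
a=cv2.imread("pics/scene0.png")[150:310,260:460]; cv2.imwrite("pics/sc.png",cv2.resize(a,None,fx=4,fy=3.75 and 4,interpolation=cv2.INTER_CUBIC)[:600])
a=cv2.imread("pics/side0.png")[155:285,245:375]; cv2.imwrite("pics/sd.png",cv2.resize(a,None,fx=4.5,fy=4.5,interpolation=cv2.INTER_CUBIC))
E
```

```text
(no output)
```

View pics/sc.png

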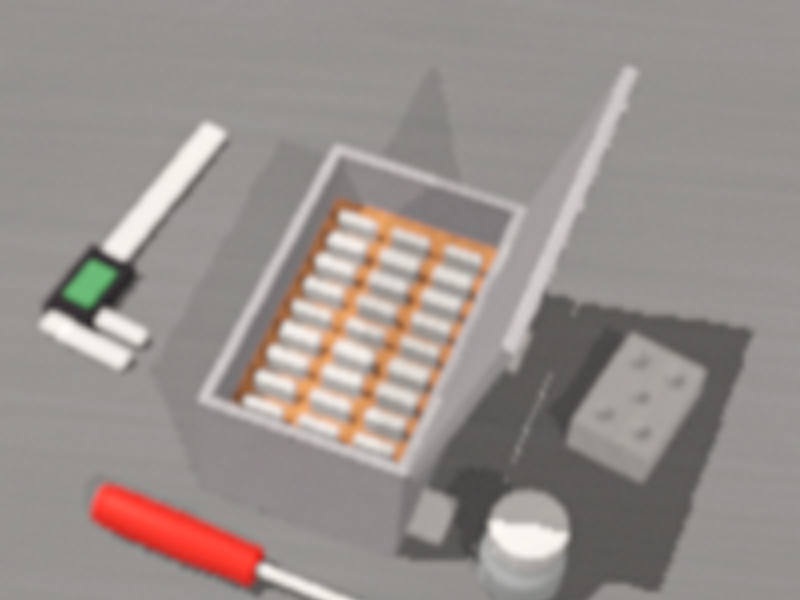

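View pics/sd.png

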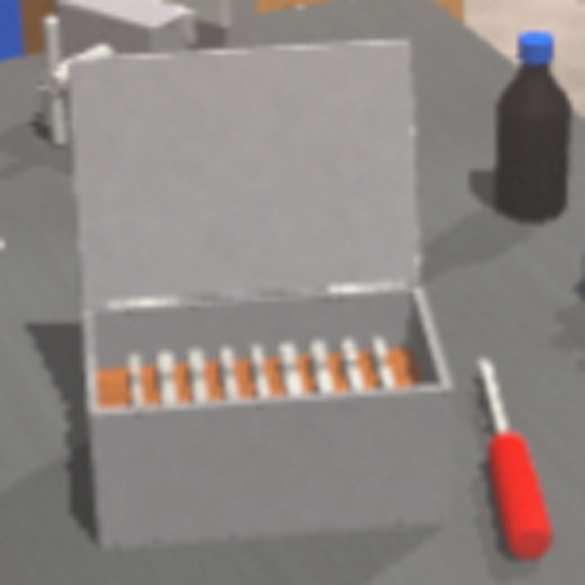

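```bash
cat > h.py <<'E'
import numpy as np,cv2
from bench import ctrl, vision, sensors
def ray(c,px,py):
    u=cv2.undistortPoints(np.array([[[px,py]]],float),c["camera_matrix"],c["dist"])[0,0]
    d=c["T"][:3,:3]@np.array([u[0],u[1],1]); return c["T"][:3,3],d/np.linalg.norm(d)
def onz(c,p,z):
    o,d=ray(c,*p); return o+d*(z-o[2])/d[2]
def tri(r1,r2):
    A=[];b=[]
    for o,d in (r1,r2):
        P=np.eye(3)-np.outer(d,d);A.append(P);b.append(P@o)
    x=np.linalg.lstsq(np.vstack(A),np.hstack(b),rcond=None)[0]
    return x,[np.linalg.norm((np.eye(3)-np.outer(d,d))@(x-o)) for o,d in (r1,r2)]
E
python3 - <<'E'
from h import *
np.set_printoptions(precision=4,suppress=True)
S=vision.camera("scene");D=vision.camera("side")
sc=lambda x,y:(x/4+260-.375,y/4+150-.375); sd=lambda x,y:(x/4.5+245-.39,y/4.5+155-.39)
R={}
for n,p,q in [("FN",(335,147),(93,410)),("FF",(203,400),(450,385)),("RF",(405,470),(418,288)),("RN",(522,212),(88,308)),("LN",(630,70),(72,55)),("LF",(512,355),(410,40))]:
    s=sc(*p);d=sd(*q); print(n,onz(S,s,.09),onz(D,d,.09),*tri(ray(S,*s),ray(D,*d)))
for n,p in [("block c",(640,400)),("jarTop",(528,525)),("cal end",(212,130)),("cal jaw",(85,345))]:
    print(n,onz(S,sc(*p),{"b":.025,"j":.055,"c":.01}[n[0]]))
E
```

```text
FN [0.4246 0.0585 0.09  ] [0.4234 0.0564 0.09  ] [0.4239 0.0584 0.0889] [np.float64(0.0001524740104684269), np.float64(0.0001524740104684374)]
FF [0.6129 0.0021 0.09  ] [ 0.6111 -0.0023  0.09  ] [0.6123 0.0015 0.0881] [np.float64(0.0007281202725058394), np.float64(0.0007281202725060358)]
RF [0.6457 0.1139 0.09  ] [0.643  0.1055 0.09  ] [0.6451 0.113  0.0867] [np.float64(0.0016125660706895405), np.float64(0.001612566070689375)]
RN [0.4617 0.1703 0.09  ] [0.458  0.1659 0.09  ] [0.4594 0.1706 0.0873] [np.float64(4.330225378007864e-05), np.float64(4.330225377969508e-05)]
LN [0.3416 0.2333 0.09  ] [0.5684 0.5257 0.09  ] [0.4736 0.213  0.2291] [np.float64(1.8337269007388828e-05), np.float64(1.833726900733823e-05)]
LF [0.5643 0.168  0.09  ] [0.7987 0.4445 0.09  ] [0.6619 0.1572 0.2248] [np.float64(1.5667721665656854e-05), np.float64(1.5667721665222404e-05)]
block c [0.5411 0.2488 0.025 ]
jarTop [0.6512 0.1835 0.055 ]
cal end [ 0.3499 -0.0238  0.01  ]
cal jaw [ 0.5273 -0.0796  0.01  ]
```

```bash
cat >> h.py <<'E'
from scipy.spatial.transform import Rotation as Ro
r=np.array([.292,.956,0]);r/=np.linalg.norm(r); Z=np.array([0,0,1.]); e=np.array([r[1],-r[0],0])
H=np.array([.5536,.1440,.09])
W=.045
def ax(phi): return np.cos(phi)*r-np.sin(phi)*Z, np.sin(phi)*r+np.cos(phi)*Z
def quat(phi,s=1):
    a,n=ax(phi); x=s*n; return Ro.from_matrix(np.c_[x,np.cross(a,x),a]).as_quat()
def lid(th): # edge inner pt, outer normal, dir
    d=-np.cos(th)*r+np.sin(th)*Z; n=np.sin(th)*r+np.cos(th)*Z
    return H+.145*d,n,d
def carry(th,phi,k=.009,w=None,drop=0):
    w=W if w is None else w
    P,_,_=lid(th);a,n=ax(phi); return P+k*a+w/2*n-drop*Z
def push(th,phi,rho=.13,t=.004,w=None):
    w=W if w is None else w
    P,nl,d=lid(th);a,n=ax(phi); return H+rho*d+.008*nl-w/2*n-t*a
E
python3 - <<'E'
from h import *
np.set_printoptions(precision=3,suppress=True)
for s in (1,-1):
  print("s",s)
  for nm,p,f in [("above",carry(1.57,1.57)+[0,0,.12]+.03*r,1.57)]+[("push",push(t,f),f) for t,f in [(1.85,1.57),(1.6,1.57),(1.5,1.22),(1.42,1.22)]]+[("c",carry(t,f),f) for t,f in [(1.2,1.2),(1,1),(.7,.8),(.5,.7),(.3,.6),(0,.5),(0,.4),(0,.3),(0,.1)]]:
    q=ctrl.inverse_kinematics(p,quat(f,s)); print(nm,f,p,q)
E
```

```text
s 1
above 1.57 [0.569 0.194 0.346] [ 0.219  0.371  1.468  0.001  1.302 -1.056]
push 1.57 [0.56  0.164 0.217] [ 0.172  0.455  1.691  0.001  0.995 -1.103]
push 1.57 [0.55  0.134 0.224] [ 0.121  0.425  1.724  0.001  0.993 -1.153]
push 1.22 [0.547 0.121 0.216] [-0.05   0.394  1.851  0.455  0.861 -1.617]
push 1.22 [0.544 0.111 0.216] [-0.069  0.389  1.861  0.456  0.863 -1.638]
c 1.2 [0.545 0.117 0.225] [-0.067  0.38   1.851  0.475  0.88  -1.642]
c 1 [0.538 0.092 0.217] [-0.204  0.396  1.932  0.75   0.91  -1.981]
c 0.8 [0.528 0.059 0.193] [-0.352  0.469  2.009  0.974  0.999 -2.321]
c 0.7 [0.523 0.043 0.171] [-0.423  0.537  2.042  1.06   1.055 -2.488]
c 0.6 [0.519 0.031 0.146] [-0.479  0.621  2.065  1.13   1.114 -2.639]
c 0.5 [0.517 0.023 0.105] None
c 0.4 [0.516 0.022 0.107] None
c 0.3 [0.516 0.02  0.109] None
c 0.1 [0.515 0.016 0.111] None
s -1
above 1.57 [0.569 0.194 0.346] [0.219 0.371 1.468 0.001 1.302 2.086]
push 1.57 [0.56  0.164 0.217] [0.172 0.455 1.691 0.001 0.995 2.038]
push 1.57 [0.55  0.134 0.224] [0.121 0.425 1.724 0.001 0.993 1.988]
push 1.22 [0.547 0.121 0.216] [-0.05   0.394  1.851  0.455  0.861  1.524]
push 1.22 [0.544 0.111 0.216] [-0.069  0.389  1.861  0.456  0.863  1.503]
c 1.2 [0.545 0.117 0.225] [-0.067  0.38   1.851  0.475  0.88   1.499]
c 1 [0.538 0.092 0.217] [-0.204  0.396  1.932  0.75   0.91   1.161]
c 0.8 [0.528 0.059 0.193] [-0.352  0.469  2.009  0.974  0.999  0.821]
c 0.7 [0.523 0.043 0.171] [-0.423  0.537  2.042  1.06   1.055  0.654]
c 0.6 [0.519 0.031 0.146] [-0.479  0.621  2.065  1.13   1.114  0.503]
c 0.5 [0.517 0.023 0.105] [-0.521  0.745  2.08   1.198  1.165  0.337]
c 0.4 [0.516 0.022 0.107] [-0.546  0.788  2.078  1.222  1.253  0.281]
c 0.3 [0.516 0.02  0.109] [-0.566  0.832  2.075  1.24   1.34   0.232]
c 0.1 [0.515 0.016 0.111] [-0.594  0.927  2.061  1.262  1.517  0.147]
```

```bash
python3 - <<'E'
from h import *
np.set_printoptions(precision=4,suppress=True)
ctrl.move_gripper(.045)
q=quat(1.5708,-1)
up=H+.046*r; up[2]=.38
ctrl.move_to(up,q)
up[2]=.27; ctrl.servo_line(up,q,rate=.15)
print(sensors.current_time_s(),sensors.current_width(),sensors.current_position(),sensors.current_force())
for n in ("scene","side"): cv2.imwrite(f"pics/{n}1.png",vision.camera(n)["img"][120:320,210:460,::-1].repeat(3,0).repeat(3,1))
cv2.imwrite("pics/wrist1.png",vision.camera("wrist")["img"][:,:,::-1])
E
```

```text
3.6417 0.044676888589723095 [0.5673 0.1882 0.2709] [-0.0022  0.5774  0.5226]
```

View pics/scene1.png

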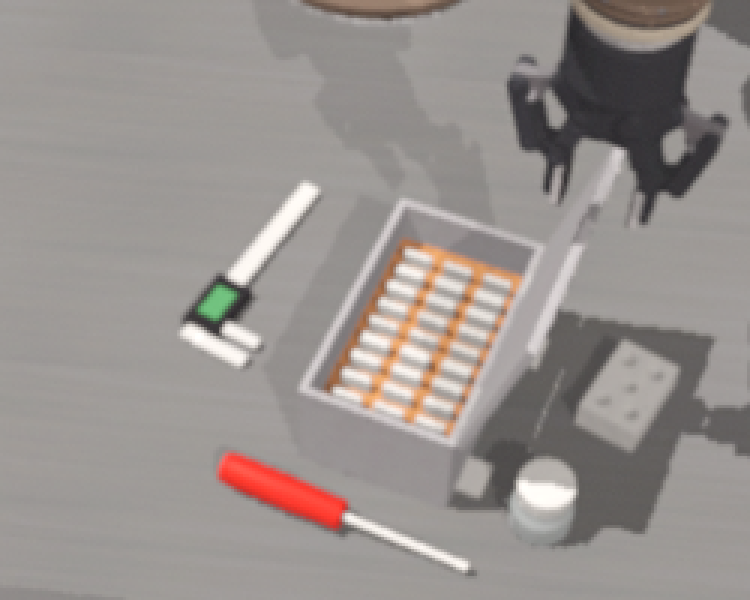

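View pics/side1.png

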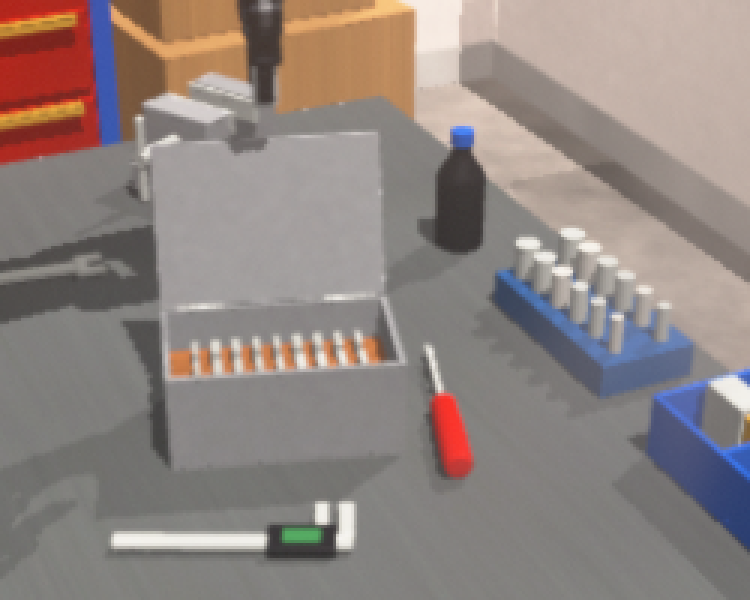

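View pics/wrist1.png

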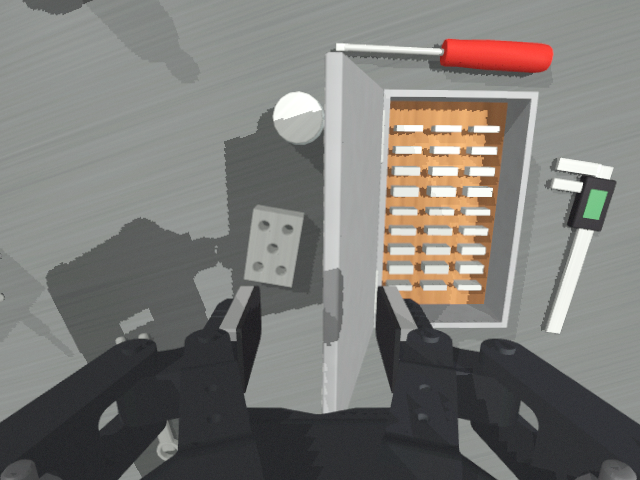

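The wrist view shows the lid edge at columns 325–345, vertical and centred between the pads (255 and 380), so yaw and position agree with the measurement. Next I descend and tip the lid to about 1.6.

```bash
python3 - <<'E'
from h import *
np.set_printoptions(precision=4,suppress=True)
q=quat(1.5708,-1)
p=H+.046*r; p[2]=.22
ctrl.servo_line(p,q,rate=.1)
print(sensors.current_time_s(),sensors.current_position(),sensors.current_force())
for th in (1.8,1.7,1.62):
    g=push(th,1.5708); g[2]=.22
    ctrl.servo_line(g,q,rate=.04)
    print(th,sensors.current_time_s(),sensors.current_position(),sensors.current_force())
for n in ("scene","side"): cv2.imwrite(f"pics/{n}2.png",vision.camera(n)["img"][120:320,210:460,::-1].repeat(3,0).repeat(3,1))
cv2.imwrite("pics/wrist2.png",vision.camera("wrist")["img"][:,:,::-1])
E
```

```text
4.4417 [0.5673 0.188  0.2205] [-0.5706  0.9195  0.8722]
1.8 5.375 [0.558  0.1582 0.22  ] [ 0.406  -0.1704  1.2347]
1.7 5.8417 [0.5541 0.1458 0.22  ] [-0.5327  0.2011 -0.0341]
1.62 6.25 [0.5511 0.136  0.22  ] [ 1.0807  0.2001 -0.3069]
```

View pics/scene2.png

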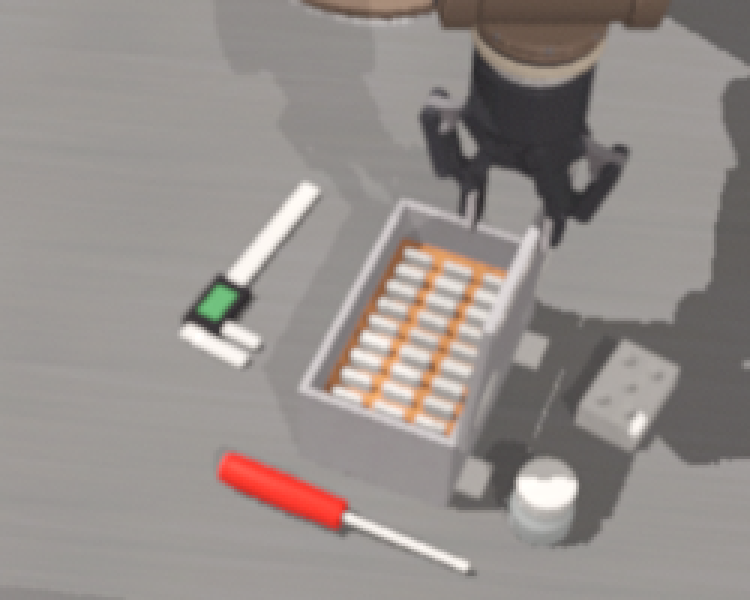

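View pics/wrist2.png

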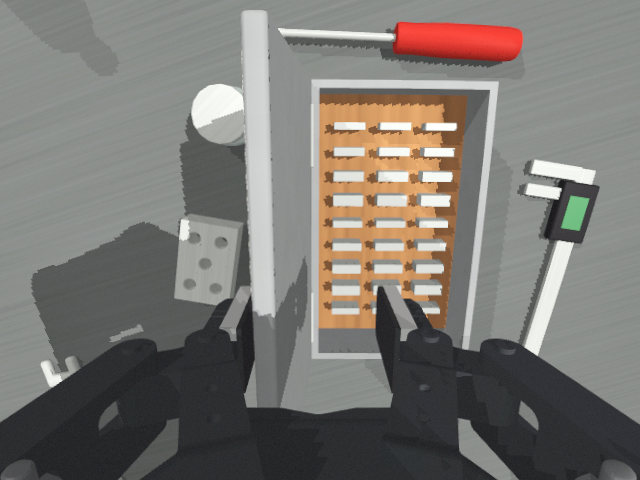

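The scene and wrist views show the lid nearly upright at about 1.62, with the outer finger at its back (wrist px 250) and the inner finger 120 px clear. Next I tilt the tool, push past the friction band, and let the lid settle onto the inner finger.

```bash
python3 - <<'E'
from h import *
np.set_printoptions(precision=4,suppress=True)
f=1.2
ctrl.servo_line(push(1.62,f)+.004*r,quat(f,-1),rate=.04)
print(sensors.current_time_s(),sensors.current_force())
for th in (1.55,1.43):
    ctrl.servo_line(push(th,f),quat(f,-1),rate=.05)
    print(th,sensors.current_time_s(),sensors.current_force())
p=sensors.current_position();a,n=ax(f)
s=(p-H)@n-W/2; print("inner face perp",s)  # lid plane at th: edge .145
im=[]
for i in range(4):
    ctrl.hold(.35 if i else .01)
    im.append(vision.camera("scene")["img"][150:290,270:440,::-1].repeat(2,0).repeat(2,1)); print(sensors.current_time_s(),sensors.current_force())
cv2.imwrite("pics/c3.png",np.vstack([np.hstack(im[:2]),np.hstack(im[2:])]))
E
```

```text
6.975 [-0.3186  0.2974  0.4208]
1.55 7.3833 [-1.4246 -0.0233 -0.1795]
1.43 7.8417 [-0.8093  0.0019 -0.2618]
inner face perp -0.007926387755577897
7.9 [-0.5378  0.9524 -0.533 ]
8.3 [ 0.3605  0.3286 -0.2531]
8.7 [-0.1296 -0.1113  0.5745]
9.1 [1.1503 0.8487 0.4341]
```

View pics/c3.png

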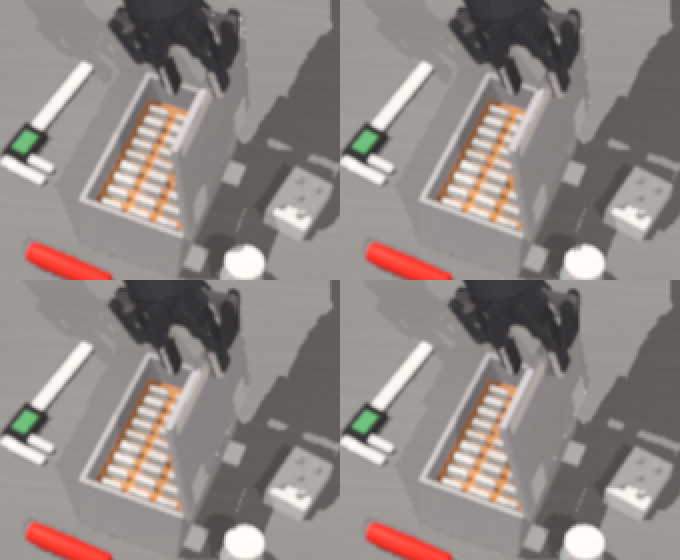

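Panels show the lid released and falling slowly towards the inner finger. By geometry it should land on it at about 1.14.

```bash
python3 - <<'E'
from h import *
np.set_printoptions(precision=4,suppress=True)
im=[]
for i in range(4):
    ctrl.hold(.3)
    im.append(vision.camera("scene")["img"][150:290,270:440,::-1].repeat(2,0).repeat(2,1)); print(sensors.current_time_s(),sensors.current_force())
cv2.imwrite("pics/c4.png",np.vstack([np.hstack(im[:2]),np.hstack(im[2:])]))
cv2.imwrite("pics/wrist4.png",vision.camera("wrist")["img"][:,:,::-1])
E
```

```text
9.45 [ 0.8825  0.3471 -0.8665]
9.8 [ 0.838  -1.0074  0.0397]
10.15 [ 0.75    0.2432 -0.341 ]
10.5 [ 0.2128 -0.9367  0.1143]
```

View pics/c4.png

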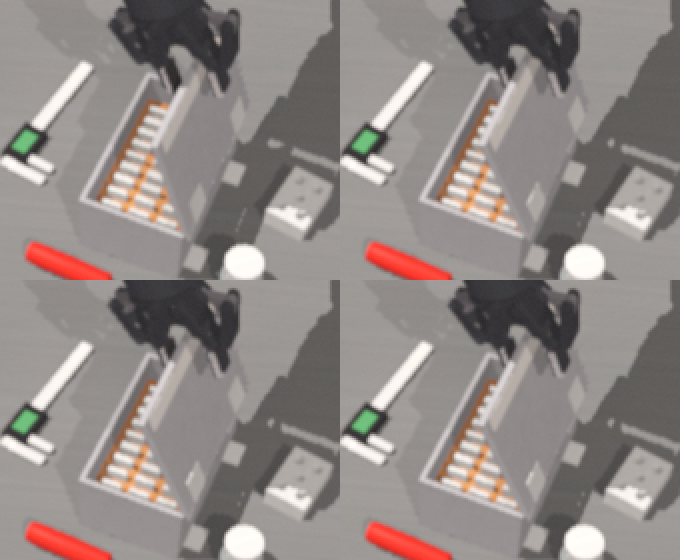

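View pics/wrist4.png

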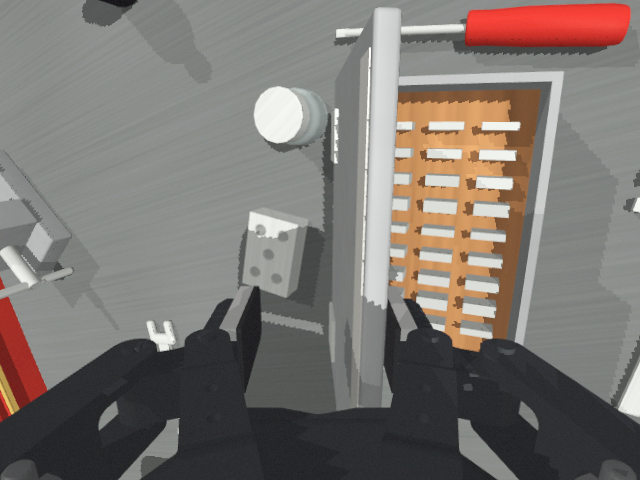

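The last two panels are identical: the lid has come to rest on the inner finger (wrist px 390 touching the edge) at about 1.14, well open. Next I lower it along the arc.

```bash
python3 - <<'E'
from h import *
np.set_printoptions(precision=4,suppress=True)
p=sensors.current_position();P,_,_=lid(1.14);a,n=ax(1.2);print("k",(p-P)@a,"x",(p-P)@n)
im=[]
for th in np.linspace(1.14,.55,5)[1:]:
    f=.3+.9*th/1.14
    ctrl.servo_line(carry(th,f),quat(f,-1),rate=.02)
    print(th,sensors.current_time_s(),sensors.current_force())
    im.append(vision.camera("scene")["img"][150:290,270:440,::-1].repeat(2,0).repeat(2,1))
cv2.imwrite("pics/c5.png",np.vstack([np.hstack(im[:2]),np.hstack(im[2:])]))
cv2.imwrite("pics/side5.png",vision.camera("side")["img"][120:320,210:460,::-1].repeat(3,0).repeat(3,1))
E
```

```text
k 0.015998803889805957 x 0.023623186911115708
0.9924999999999999 11.825 [-0.4423 -0.7579 -0.4921]
0.845 13.0333 [-0.4718 -1.2096 -0.8347]
0.6975 14.2417 [-0.6812 -0.1491 -1.9091]
0.55 15.4417 [-0.5583 -0.8623 -1.6184]
```

View pics/c5.png

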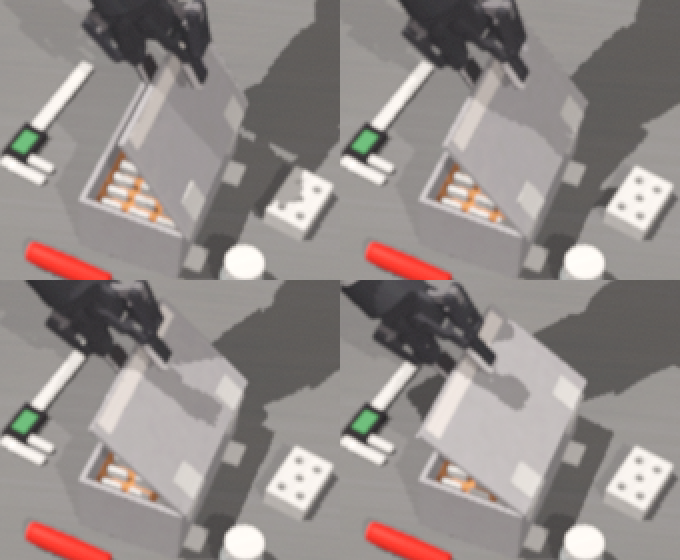

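View pics/side5.png

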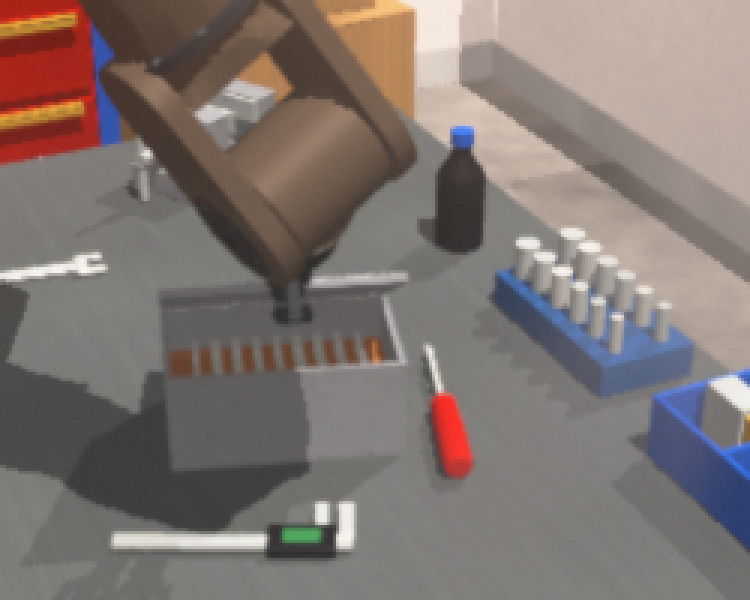

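The lid is still riding on the finger: Fz is about −1.7 N, and the side view shows the fingertip at (293,315) under the edge. Next comes the rest of the way down, checking close to shut.

```bash
python3 - <<'E'
from h import *
np.set_printoptions(precision=4,suppress=True)
im=[]
for th in (.4,.27,.15,.06):
    f=.3+.9*th/1.14; k=.005+.004*th/.55
    ctrl.servo_line(carry(th,f,k),quat(f,-1),rate=.018)
    print(th,sensors.current_time_s(),sensors.current_position(),sensors.current_force())
    im.append(vision.camera("scene")["img"][150:290,270:440,::-1].repeat(2,0).repeat(2,1))
cv2.imwrite("pics/c6.png",np.vstack([np.hstack(im[:2]),np.hstack(im[2:])]))
cv2.imwrite("pics/side6.png",vision.camera("side")["img"][120:320,210:460,::-1].repeat(3,0).repeat(3,1))
E
```

```text
0.4 16.8167 [0.5203 0.0349 0.1604] [-0.5658 -0.6956 -1.8991]
0.27 17.9917 [0.5178 0.0267 0.1449] [-1.4942 -0.0038 -1.8214]
0.15 19.0917 [0.516  0.0209 0.1298] [-0.7688  0.2099 -1.9621]
0.06 19.9667 [0.515  0.0178 0.1179] [-0.3039 -0.0964 -1.4166]
```

View pics/c6.png

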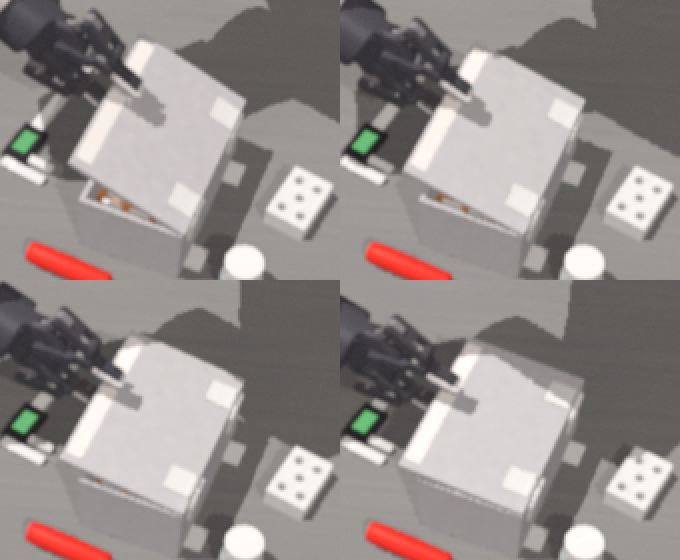

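View pics/side6.png

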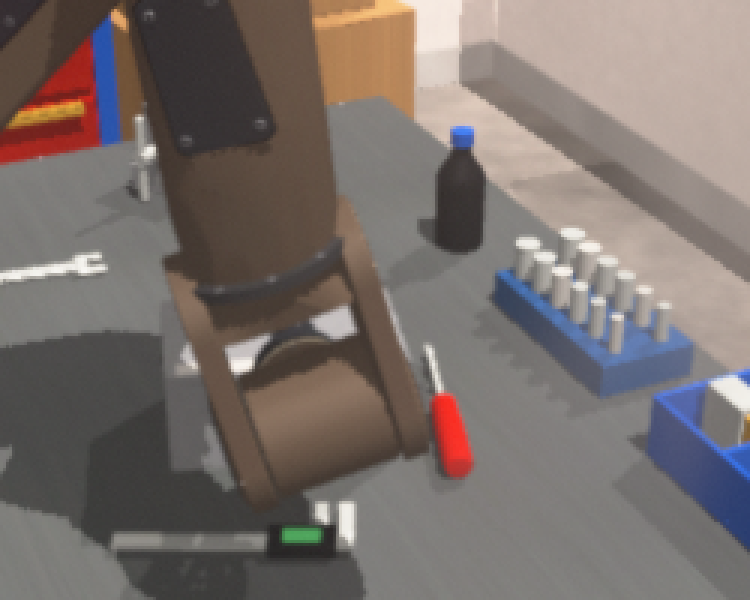

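```bash
python3 - <<'E'
from h import *
np.set_printoptions(precision=4,suppress=True)
f=.3
def go(dr):
    ctrl.servo_line(carry(0,f,.005,drop=dr),quat(f,-1),rate=.012)
    F=[]
    for _ in range(8): ctrl.hold(.02);F.append(sensors.current_force())
    print(dr,sensors.current_time_s(),np.mean(F,0))
for dr in (-.002,.001,.003,.005,.008,.011): go(dr)
cv2.imwrite("pics/c7.png",vision.camera("scene")["img"][150:290,270:440,::-1].repeat(4,0).repeat(4,1))
cv2.imwrite("pics/wrist7.png",vision.camera("wrist")["img"][:,:,::-1])
E
```

```text
-0.002 20.8667 [-0.4739 -0.0527 -2.038 ]
0.001 21.4 [-0.1759 -0.2172  0.2951]
0.003 21.85 [ 0.1588 -0.138  -0.0987]
0.005 22.3 [-0.2233  0.1653  0.1906]
0.008 22.8333 [-0.0017  0.0409  0.2347]
0.011 23.3667 [0.0875 0.1482 0.0047]
```

View pics/c7.png

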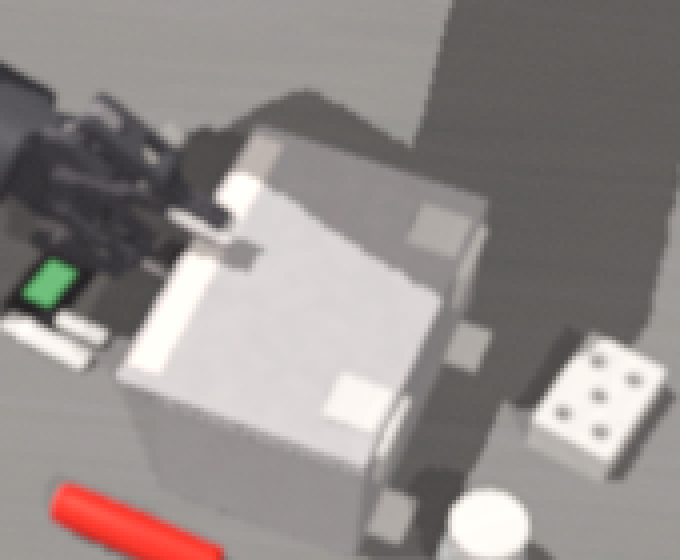

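View pics/wrist7.png

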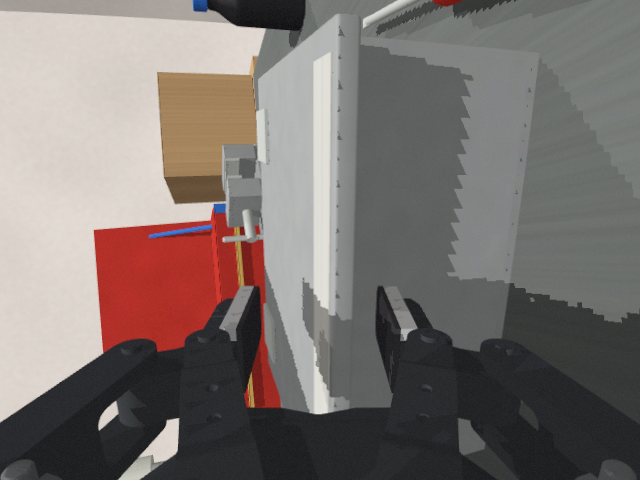

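The force fell from −2.0 N to 0 at the predicted shut height, and the pictures show the lid flush with the finger free beneath it. Now I withdraw.

```bash
python3 - <<'E'
from h import *
np.set_printoptions(precision=4,suppress=True)
p=sensors.current_position()
ctrl.servo_line(p-.07*r,rate=.08)
print(sensors.current_force())
p=sensors.current_position()
ctrl.servo_line(p-.05*r+.2*Z,rate=.15)
p=sensors.current_position();print(sensors.current_time_s(),p,sensors.current_force())
for n in ("scene","side"): cv2.imwrite(f"pics/{n}8.png",vision.camera(n)["img"][120:320,210:460,::-1].repeat(3,0).repeat(3,1))
E
```

```text
[1.0253 0.6123 0.5604]
26.0167 [ 0.4794 -0.098   0.2985] [-0.3506  0.6815  0.5902]
```

View pics/scene8.png

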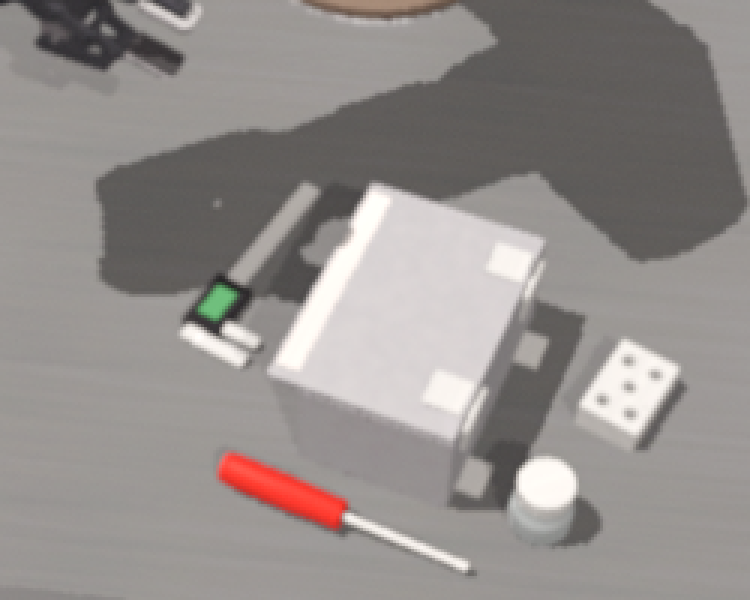

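View pics/side8.png

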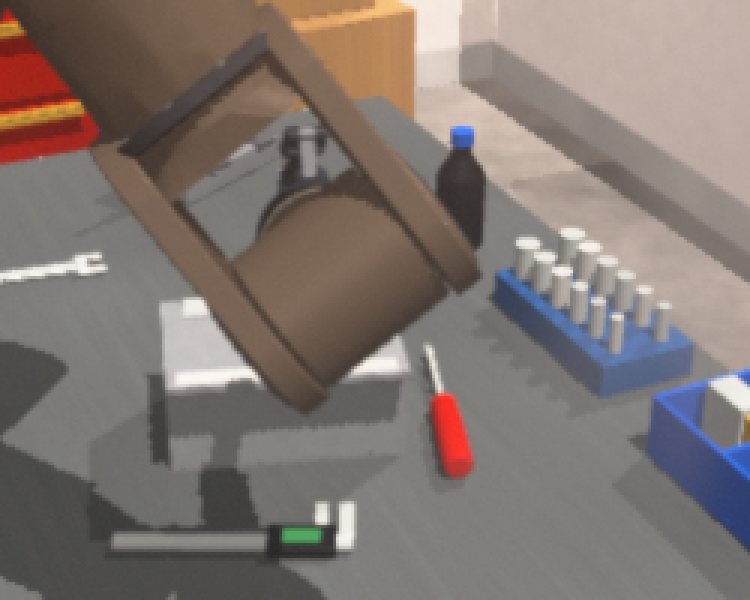

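The lid is level and shut. The caliper at (250,270), screwdriver, jar (545,495) and setup block (630,390) are at the same pixels as before, and the arm is clear.

```bash
python3 -c "
from bench import ctrl,sensors
ctrl.hold(.3);ctrl.sign_off();print(sensors.current_time_s())"
```

```text
the job is handed in; nothing more can be done
the job is handed in; nothing more can be done
```

The lid is fully shut, and I handed the job in at about 26 s of the 48 s allowed.

- **Tipping:** The fingers straddled the lid's top edge, 45 mm apart, without gripping it. The outer fingertip tipped the lid from its stop to about 1.43 rad.
- **Catching:** The lid fell slowly onto the inner finger and came to rest at about 1.14 rad.
- **Lowering:** I lowered it on that finger at roughly 0.12–0.15 rad/s. About 2 N rested on the finger until within 2 mm of the expected shut height. By the next reading, 3 mm lower, it was zero.
- **Leaving:** The finger dropped clear below the edge and withdrew to the front.

In the last pictures the lid is level and closed, and the caliper, screwdriver, jar and setup block are at the same pixels as before. The hammer was outside the picture at the end, so I did not check it again; the wrench was only partly in view. Neither was near the arm's path. The force readings stayed within about 2.5 N, and no check failed or disagreed.

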